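Upend a drone battery on an angled block and stand it in its charging dock

TASK

Put the battery pack that lies on the bench on charge. First lay it on the sloping face of the angled block with its contact nose down at the lip and let go of it there, so that you can take it again by its rubber cap end; then stand it upright, nose down, between the cheeks of the charging dock, pushed back against the dock's rear wall, and let go. Handle it gently, never letting it drop or topple, and leave the screwdriver, the solder spool and the bottle where they are.

Things in the scene. Friction and masses are not known exactly. Their poses are not given: they have to be found in the camera images.
- pack_centre (a point): Centre (half-way up and along) of the battery pack: a loose grey rounded box, 0.32 to 0.52 kg, 140 mm long along its y axis, 46 mm wide (x), 40 mm thick (z). The last 26 mm at +y is a black rubber cap of the same section. It starts lying flat on the bench, z up. If squeezed hard while the block still bears it, it may twist a little between the fingers.
- pack_nose (a point): Middle of the pack's contact end, 70 mm from the pack's centre towards its -y. The last 10 mm of this end steps in to a nose of 38 x 32 mm (x, z), black with two small brass contacts. Axes as the pack's.
- block_rest (a point): Where the pack's centre lies when parked on the angled block, 92 mm above the bench: 70 mm up the face from the lip and 20 mm off the face. Axes of the block: z up, y level and pointing uphill, x level across. Parked, the pack's 46 mm width is level, its nose end is at the lip and its y axis points up the slope, 40 degrees above level; its cap overhangs the top edge by 30 mm.
- block: Angled block, screwed to the bench: dark steel foot plate 80 x 150 x 10 mm (origin near its centre, on the bench) carrying an aluminium face 36 mm wide (narrower than the pack, so fingers pass beside it) that rises towards +y at 40 degrees from level, 110 mm long from the lip to its top edge. The lip at its foot, 36 mm wide, stands 22 mm high square to the face.
- dock: Charging dock, fixed. Origin: on the bench, straight below the centre of a pack standing home; z up, +y towards the rear wall, x across. Black base 110 mm wide, from y = -60 to +90 mm, its top (the floor the nose stands on) 20 mm above the bench. Two low cheeks with inner faces at x = +30 and -30 mm, from y = -20 to +24 mm, tops 60 mm above the bench. Front (-y) and top are open.
- dock_home (a point): Where the pack's centre is when home, 90 mm above the bench: y axis up, 40 mm thickness along the dock's y. Axes of the dock. The upright rear wall, 60 mm wide, has its front face 20 mm from here towards +y and its top 125 mm above the bench; behind it a grey housing 100 mm wide reaches 84 mm from here in y, top 85 mm above the bench.
- driver: Bystander: a screwdriver with a black handle, 190 mm long, lying on the bench. Origin on the bench under it.
- spool: Bystander: a metal solder spool standing on its flange, 60 mm across, 40 mm high. Origin at the centre of its underside.
- flux: Bystander: a white plastic bottle with a black cap, 48 mm across, 100 mm high, standing. Origin at the centre of its underside.

How it is judged:
By the outcome, as a careful person would: the job done as asked, in the order asked, and still so for the second after the job is handed in, with the robot touching nothing.
It also fails if it takes over 69 s, if anything falls off the work surface, if the arm or the gripper's body presses on something with over 40 N, if the wrist force passes 120 N, or if a joint passes its speed limit or range.

ROBOT

A 6-joint arm with a two-finger parallel gripper is mounted at the origin on the work surface. World frame = base frame: x ahead of the robot, y to its left, z up, the work surface at z = 0. Lengths are in m, angles in rad, forces in N, time in s.
With the tool pointing down it reaches from about 0.25 to 0.8 m from the base axis. Payload 3.9 kg.
Tool frame: the origin (TCP) lies at the very end of the fingers, on their centre line; the grasp point (between the pads) lies 19 mm behind it; z points along the fingers, y is the line along which they close (so a half turn about z gives the same grasp; the last joint's range is limited). The gripper opens to 85 mm and grips with 20 to 120 N. Pads are 22 mm wide; open, the fingers measure 114 mm over their backs; the gripper's body (76 mm by 85 mm) begins 54 mm behind the grasp point. The pads swing forward as they close: fully open they stand 13 mm farther back than shut.
Start: joints at [-1.177, 0.26, -0.138, 1.173, 0, 1.571], TCP at [0.201, -0.485, 0.231] pointing down, gripper open.
Joint ranges: [-2.78, 2.78], [-0.83, 1.72], [-1.28, 1.37], [-1.9, 2.12], [-1.57, 1.48], [-3.14, 3.14]. Speed limits (rad/s): [2.57, 2.57, 3.14, 3.14, 3.14, 3.14].

INTERFACE

Orientations are given as a unit quaternion [w, x, y, z].
In Python, from workcell import manip, eyes, job, boxes_of, outline_of gives the robot as it stands. The module is installed in compiled form; this text tells all that it offers.
- The arm moves only by the tool play_rows, never from a script. Its argument "deltas" is one flat list of numbers, 7 for each row, row after row: the turn, a rotation vector about the tool's x, y, z in rad, then the shift along the tool's x, y, z in mm, then the closure in counts, from 0 (fully open) to 255 (shut). A call has 1 to 20 rows; each row is the pose to reach, as a shift and turn from the pose commanded when the call began, along the tool's axes at that moment; what a row does not reach only later rows make up. A row lasts 1/12 s, in which the tool goes at most 41.7 mm and 7.16 degrees, less where a joint would pass 70% of its speed; a pose out of reach is approached as far as the arm can. A call with a gripper value outside its range is refused whole. The fingers move at their own pace and stop on an object; the grip force is fixed at half the most. Time passes only in rows, so rows that repeat a pose let the fingers close. It gives the time, the measured TCP pose, the force, the opening and the grip force at its end, in the units of the state.
- manip.get_state(): the state, without advancing time (a new reading comes with each control period).
- eyes.camera(name): name is "side" or "top" or "wrist"; returns the picture (400x640x3 uint8, blue, green, red); there is no depth.
- eyes.calibration(name): a dict with "fovy" (degrees; the focal length in pixels is half the picture's height over the tangent of half this angle, whatever the lens; pixels are square), "cx", "cy" (the principal point, pixels), "R" (3x3) and "t" (3): a world point X has camera coordinates R X + t. Camera axes: x right, y down, z forward; pixel columns grow to the right and rows downward; lengths in m; the calibration is good to about 2 mm. A picture is of the moment at which its call begins: read the wrist's pose just before it. calibration takes no time and is no camera call; for the wrist camera it gives the pose at the moment of the call.
- job.hand_in(): hands the job in; it is judged then, once.
Trained networks look in the newest picture that a camera, given by its name, has taken for a name from the list of things; names that differ only in an ending like _2 or _b are one class to them, and where a whole thing is asked for, a point or a joint stands for the part that bears it (a point fixed in the world has none). Each returns a list of dicts, best first, with "score" (0 to 1); they miss things now and then, are a little off and sometimes report something else, mostly with a low value. They report only what shows in the picture. A call takes as long as a camera call.
- boxes_of(camera, thing): "position" ([x, y, z] in m, in the coordinates of the camera as it stood for that picture, good to about 4 mm: the middle of the surface that is visible of it).
- outline_of(camera, thing): "mask" (400x640 bool, what is visible of it).
The state is a dict: "clock": time; "joints": joint angles; "dq": joint speeds; "tau": joint torques, N m; "ee_pos": TCP position; "eef_rot": TCP orientation; "wrist_force": force on the tool from outside, world axes, zero at the start; "ft_torque": the same for the moment, N m; "width": finger opening in m; "grip_force": force on a finger pad.
Only numpy, scipy, OpenCV 4.12 (cv2) and the standard library are available. Lean on these libraries where they do the work, as an engineer would, in place of code of your own. Each camera call takes 0.05 s, during which the arm holds its last target. There are 200 camera calls.

## Working session

There is one attempt and no reset: what is moved stays moved. The work goes in short steps, Python scripts to look and compute and a tool call to move; the robot and the scene stay as the last step left them, time stands still between calls to the robot, and variables do not carry over. Pictures are saved under pics/ and viewed, at most 13 in all, crops included, and the job is handed in when it is done.

Besides the shell and the picture viewer there is one more tool, called after "Request:" as name(argument=value, ...), one argument or row to a line, values as JSON. play_rows: Moves the arm, as the interface text tells. Its arguments: {"type":"object","properties":{"deltas":{"type":"array","items":{"type":"number"}}},"required":["deltas"]}

```bash
mkdir -p pics
cat > h.py <<'E'
import numpy as np, cv2
from workcell import manip, eyes, job, boxes_of, outline_of
from scipy.spatial.transform import Rotation as Ro
def K(c):
    f=200/np.tan(np.radians(c["fovy"])/2); return f,c["cx"],c["cy"]
def proj(c,X):
    p=np.asarray(X)@np.array(c["R"]).T+np.array(c["t"]); f,cx,cy=K(c)
    return np.stack([f*p[...,0]/p[...,2]+cx,f*p[...,1]/p[...,2]+cy],-1)
def toW(c,p): return np.array(c["R"]).T@(np.array(p)-np.array(c["t"]))
def ray(c,uv,z):
    f,cx,cy=K(c);R=np.array(c["R"]);o=-R.T@np.array(c["t"])
    d=R.T@np.array([(uv[0]-cx)/f,(uv[1]-cy)/f,1]); return o+d*(z-o[2])/d[2]
def tool():
    s=manip.get_state();q=s["eef_rot"]
    return np.array(s["ee_pos"]),Ro.from_quat([q[1],q[2],q[3],q[0]]),s
E
python3 - <<'E'
from h import *
p,R,s=tool();print(s["clock"],p,R.as_matrix().round(3),s["width"])
for n in ["top","side"]:
    im=eyes.camera(n);c=eyes.calibration(n);cv2.imwrite(f"pics/{n}0.png",im)
    print(n,K(c),np.round(c["R"],3).tolist(),np.round(c["t"],3))
    for t in ["pack_centre","pack_nose","block","dock","driver","spool","flux"]:
        for d in boxes_of(n,t)[:2]: print(t,round(d["score"],2),toW(c,d["position"]).round(4),proj(c,toW(c,d["position"])).round())
E
```

```text
0.0 [ 0.20119541 -0.48418315  0.23046993] [[ 0.923  0.384 -0.001]
 [ 0.384 -0.923  0.002]
 [ 0.    -0.002 -1.   ]] 0.08541654536705955
top (np.float64(476.05419633267275), 314.9174131703413, 212.28217272708144) [[-0.024, -1.0, 0.0], [-0.974, 0.023, -0.226], [0.226, -0.006, -0.974]] [-0.019  0.622  1.125]
pack_centre 0.69 [ 0.4781 -0.3025  0.0379] [423. 268.]
block 0.63 [ 0.4815 -0.2979  0.0386] [421. 267.]
block 0.61 [0.4802 0.2531 0.0083] [204. 274.]
driver 0.94 [ 0.7543 -0.231   0.0222] [387. 166.]
spool 0.77 [0.7427 0.0117 0.0385] [296. 171.]
flux 0.62 [0.7269 0.2356 0.0649] [209. 175.]
side (np.float64(441.200241536337), 319.90472502374655, 196.72078581122958) [[0.929, -0.371, 0.013], [-0.261, -0.678, -0.687], [0.263, 0.635, -0.726]] [-0.582  0.225  0.952]
pack_centre 0.85 [ 0.4781 -0.3187  0.0419] [310. 347.]
pack_nose 0.81 [ 0.4813 -0.3184  0.0456] [311. 345.]
block 0.76 [0.4805 0.2424 0.0108] [239. 171.]
dock 0.82 [ 0.5416 -0.0158  0.0324] [290. 227.]
driver 0.6 [ 0.7614 -0.2422  0.0224] [416. 275.]
driver 0.27 [ 0.5461 -0.0166  0.0323] [291. 226.]
spool 0.73 [ 0.4754 -0.3178  0.0403] [308. 347.]
spool 0.72 [0.7431 0.009  0.0417] [361. 195.]
flux 0.65 [0.7267 0.2269 0.0527] [323. 142.]
```

View pics/top0.png

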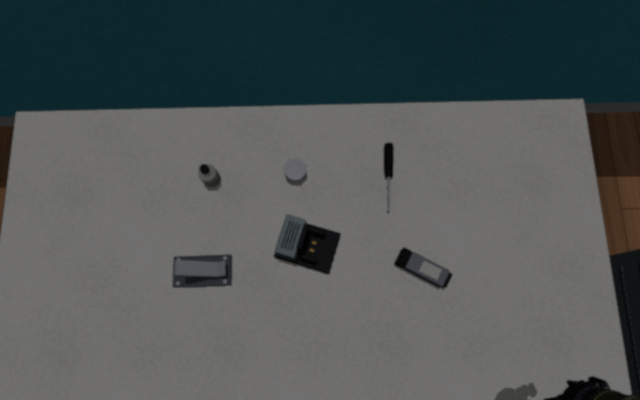

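View pics/side0.png

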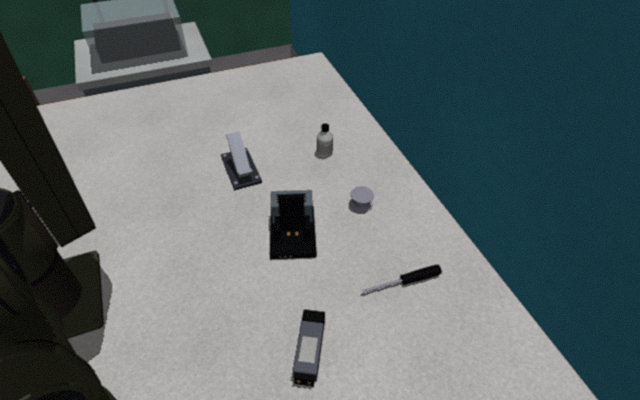

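The top picture shows the pack at (423,268) with its cap to the upper left, the block at (203,270) and the dock at (308,244) with its front to the right. The side picture confirms that the slope rises away from that camera (+y) and that the dock opens towards it. I'll fit the models to the outlines next.

```bash
cat > fit.py <<'E'
from h import *
from scipy.optimize import minimize
def box(x0,x1,y0,y1,z0,z1): return np.array([[x,y,z] for x in(x0,x1) for y in(y0,y1) for z in(z0,z1)])/1000
a=np.radians(40); u=np.array([0,np.cos(a),np.sin(a)]); n=np.array([0,-np.sin(a),np.cos(a)])
# block in block_rest frame (origin below block_rest on bench)
L=np.array([0,0,92])-70*u-20*n
def slab(s0,s1,n0,n1): return np.array([[x,0,0]+L+s*u+m*n for x in(-18,18) for s in(s0,s1) for m in(n0,n1)])/1000
M={"pack_centre":[box(-23,23,-60,70,0,40),box(-19,19,-70,-60,4,36)],
"dock":[box(-55,55,-60,90,0,20),box(-38,-30,-20,24,20,60),box(30,38,-20,24,20,60),box(-30,30,20,30,20,125),box(-50,50,30,84,20,85)],
"block":[slab(0,110,-6,0),slab(-5,0,-6,22)]}
def sil(c,parts,p):
    x,y,t=p; R=np.array([[np.cos(t),-np.sin(t),0],[np.sin(t),np.cos(t),0],[0,0,1]])
    m=np.zeros((1600,2560),np.uint8)
    for b in parts:
        q=proj(c,b@R.T+[x,y,0])*4+1.5
        cv2.fillConvexPoly(m,cv2.convexHull(q.round().astype(np.int32)),1)
    return cv2.resize(m.astype(np.float32),(640,400),interpolation=cv2.INTER_AREA)
def fit(views,thing,p0,extra=0):
    parts=M[thing]+([box(-40,40,extra-75,extra+75,0,10)] if thing=="block" else [])
    def cost(q,show=False):
        p=[q[0]/100,q[1]/100,q[2]/10]; e=[]
        P=list(parts)
        if thing=="block": P[-1]=box(-40,40,q[3]*10-75,q[3]*10+75,0,10)
        for c,m in views:
            s=sil(c,P,p); e.append(np.abs(s-m).sum()/m.sum())
        return e if show else sum(e)
    q0=[p0[0]*100,p0[1]*100,p0[2]*10]+([0] if thing=="block" else [])
    r=None
    for k in range(3):
        s=np.vstack([q0]+[np.array(q0)+np.eye(len(q0))[i]*1.0/(k+1) for i in range(len(q0))])
        r=minimize(cost,q0,method="Nelder-Mead",options=dict(initial_simplex=s,xatol=1e-3,fatol=1e-5,maxiter=200)); q0=r.x
    return [q0[0]/100,q0[1]/100,q0[2]/10]+list(q0[3:]*10),cost(q0,True)
E
cat > run1.py <<'E'
from fit import *
V={}
for n in ["top","side"]:
    eyes.camera(n);c=eyes.calibration(n)
    for t in M:
        o=outline_of(n,t)
        print(n,t,[(round(d["score"],2),int(d["mask"].sum()),np.argwhere(d["mask"]).mean(0).round()[::-1]) for d in o[:3]])
        V[n,t]=(c,[d["mask"] for d in o])
g={"pack_centre":(.478,-.31,-.42),"dock":(.55,-.02,-.35),"block":(.48,.25,0)}
ex={"pack_centre":(423,268,310,347),"dock":(308,244,292,225),"block":(203,270,241,165)}
for t in M:
    vs=[]
    for i,n in enumerate(["top","side"]):
        c,ms=V[n,t]; ms=[m for m in ms if np.hypot(*(np.argwhere(m).mean(0)[::-1]-ex[t][2*i:2*i+2]))<15]
        if ms: vs.append((c,ms[0].astype(np.float32)))
    for v in ([vs] if len(vs)<2 else [vs,vs[:1],vs[1:]]):
        p,e=fit(v,t,g[t]); print(t,len(v),np.round(p,4),np.round(e,3))
E
python3 run1.py
```

```text
top pack_centre [(0.69, 1069, array([422., 268.]))]
top dock [(0.83, 2528, array([306., 244.]))]
top block [(0.58, 1740, array([201., 271.]))]
side pack_centre [(0.82, 1802, array([308., 347.]))]
side dock [(0.42, 1922, array([308., 347.]))]
side block [(0.67, 1390, array([239., 163.]))]
pack_centre 2 [ 0.4806 -0.3062 -0.5066] [0.127 0.052]
pack_centre 1 [ 0.4811 -0.3029 -0.5009] [0.118]
pack_centre 1 [ 0.4801 -0.3077 -0.4967] [0.047]
dock 1 [ 0.5438 -0.0259 -0.3051] [0.042]
block 2 [4.8820e-01 2.5330e-01 5.9000e-03 7.9797e+00] [0.076 0.041]
block 1 [0.489  0.2521 0.0232 9.6689] [0.075]
block 1 [0.488  0.2549 0.0049 4.6624] [0.038]
```

```bash
cat >> h.py <<'E'
def go(target,yv,zv):
    """delta from current to TCP target with tool y=yv, z=zv (world)"""
    p,R,s=tool(); z=np.array(zv,float);z/=np.linalg.norm(z);y=np.array(yv,float);y-=z*(y@z);y/=np.linalg.norm(y)
    T=Ro.from_matrix(np.stack([np.cross(y,z),y,z],1)); rv=(R.inv()*T).as_rotvec(); d=R.inv().apply(np.array(target)-p)*1000
    print("t",round(s["clock"],2),"TCP",p.round(4),"rot",rv.round(4),np.degrees(np.linalg.norm(rv)).round(1),"shift",d.round(1),"w",round(s["width"],4),"J",np.round(s["joints"],2),"F",np.round(s["wrist_force"],1))
E
python3 - <<'E'
from h import *
t=-.50
go([.4806,-.3062,.2],[np.cos(t),np.sin(t),0],[0,0,-1])
E
```

```text
t 1.2 TCP [ 0.2014 -0.4848  0.2313] rot [-1.00e-04  0.00e+00 -6.77e-01] 38.8 shift [326.3 -57.8  31.3] w 0.0854 J [-1.18  0.26 -0.14  1.17 -0.    1.57] F [-0.   0.1 -0.4]
```

Request:
play_rows(
  deltas=[0, 0, -0.07, 33, -6, 3, 0, 0, 0, -0.14, 66, -12, 6, 0, 0, 0, -0.21, 99, -18, 9, 0, 0, 0, -0.28, 132, -23, 12, 0, 0, 0, -0.35, 165, -29, 16, 0, 0, 0, -0.42, 198, -35, 19, 0, 0, 0, -0.49, 231, -41, 22, 0, 0, 0, -0.56, 264, -47, 25, 0, 0, 0, -0.63, 297, -53, 28, 0, 0, 0, -0.677, 326, -58, 31, 0, 0, 0, -0.677, 326, -58, 31, 0],
)

```text
clock: 2.12
ee_pos: [0.4845, -0.3033, 0.1995]
eef_rot: [-0.0, 0.858, 0.513, 0.001]
wrist_force: [0.1, -0.3, 0.4]
width: 0.0854
grip_force: 0.0
```

Run:
```python
from fit import *
im=eyes.camera("wrist");c=eyes.calibration("wrist");cv2.imwrite("pics/w1.png",im)
o=outline_of("wrist","pack_centre")
print([(round(d["score"],2),int(d["mask"].sum()),np.argwhere(d["mask"]).mean(0).round()[::-1]) for d in o[:3]])
for t in ["pack_centre","pack_nose"]:
    for d in boxes_of("wrist",t)[:2]: print(t,round(d["score"],2),toW(c,d["position"]).round(4))
if o:
    p,e=fit([(c,o[0]["mask"].astype(np.float32))],"pack_centre",(.4806,-.3062,-.5));print(np.round(p,4),e)
go([p[0],p[1],.2],[np.cos(p[2]),np.sin(p[2]),0],[0,0,-1])
```

```text
[(0.82, 6482, array([312., 174.]))]
pack_nose 0.79 [ 0.4861 -0.2995  0.0415]
[ 0.4784 -0.3083 -0.5157] [np.float32(0.041027077)]
t 2.32 TCP [ 0.4795 -0.3064  0.2003] rot [-0.0007  0.0004  0.0149] 0.9 shift [-2.2 -0.1  0.3] w 0.0853 J [-0.57  0.35 -0.09  1.13 -0.    1.5 ] F [ 0.6 -0.7  0.1]
```

View pics/w1.png

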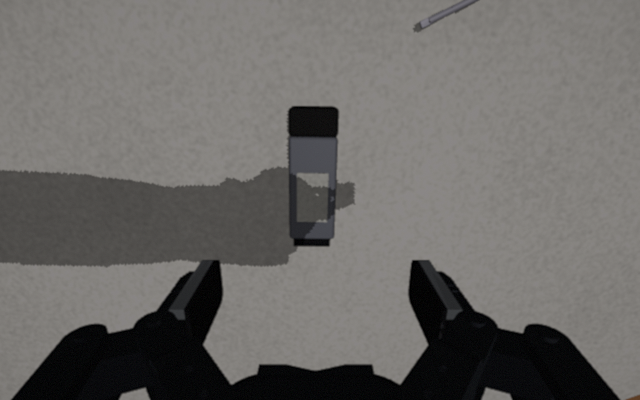

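The wrist view shows the pack centred at (312,174), with the cap at the top and the nose at the bottom. It lies square between the open fingers, and the fit agrees with the earlier poses. I'll descend and grip.

Request:
play_rows(
  deltas=[0, 0, 0.01, -1.5, 0, 30, 0, 0, 0, 0.01, -1.5, 0, 65, 0, 0, 0, 0.01, -1.5, 0, 100, 0, 0, 0, 0.01, -1.5, 0, 130, 0, 0, 0, 0.01, -1.5, 0, 155, 0, 0, 0, 0.01, -1.5, 0, 172, 0, 0, 0, 0.01, -1.5, 0, 184, 0, 0, 0, 0.01, -1.5, 0, 192, 0, 0, 0, 0.01, -1.5, 0, 195, 0, 0, 0, 0.01, -1.5, 0, 195, 0, 0, 0, 0.01, -1.5, 0, 195, 60, 0, 0, 0.01, -1.5, 0, 195, 90, 0, 0, 0.01, -1.5, 0, 195, 120, 0, 0, 0.01, -1.5, 0, 195, 160, 0, 0, 0.01, -1.5, 0, 195, 255, 0, 0, 0.01, -1.5, 0, 195, 255, 0, 0, 0.01, -1.5, 0, 195, 255, 0, 0, 0.01, -1.5, 0, 195, 255],
)

```text
clock: 3.82
ee_pos: [0.4801, -0.3079, 0.0064]
eef_rot: [0.001, 0.863, 0.506, 0.0]
wrist_force: [-1.6, 0.8, 6.1]
width: 0.0452
grip_force: 63.6
```

Request:
play_rows(
  deltas=[0, 0, 0, 0, 0, -3, 255, 0, 0, 0, 0, 0, -8, 255, 0, 0, 0, 0, 0, -18, 255, 0, 0, 0, 0, 0, -33, 255, 0, 0, 0, 0, 0, -52, 255, 0, 0, 0, 0, 0, -74, 255, 0, 0, 0, 0, 0, -98, 255, 0, 0, 0, 0, 0, -122, 255, 0, 0, 0, 0, 0, -146, 255, 0, 0, 0, 0, 0, -168, 255, 0, 0, 0, 0, 0, -186, 255, 0, 0, 0, 0, 0, -196, 255, 0, 0, 0, 0, 0, -200, 255, 0, 0, 0, 0, 0, -200, 255],
)

```text
clock: 4.98
ee_pos: [0.4798, -0.3076, 0.206]
eef_rot: [0.001, 0.863, 0.506, 0.0]
wrist_force: [0.5, -0.3, -4.9]
width: 0.0455
grip_force: 62.5
```

```bash
cat > blk.py <<'E'
from fit import *
B=np.array([.4882,.2540,.092]);by=.008   # block rest, yaw
Rb=Ro.from_euler("z",by).as_matrix()
bx=Rb@[1,0,0];up=Rb@u;nn=Rb@n
E
python3 - <<'E'
from blk import *
T=B+.005*up+.07*nn-.014*nn
print("TCP",T)
go(T,bx,-nn)
go(T,bx,[0,0,-1])
E
```

```text
TCP [0.48845732 0.22183515 0.13811243]
t 4.98 TCP [ 0.4798 -0.3076  0.206 ] rot [ 0.1818  0.6825 -0.4961] 49.5 shift [ 466.3 -250.9   67.6] w 0.0455 J [-0.57  0.35 -0.08  1.14  0.    1.51] F [ 0.5 -0.3 -4.9]
t 4.98 TCP [ 0.4798 -0.3076  0.206 ] rot [ 1.100e-03  3.000e-04 -5.179e-01] 29.7 shift [ 466.3 -250.9   67.6] w 0.0455 J [-0.57  0.35 -0.08  1.14  0.    1.51] F [ 0.5 -0.3 -4.9]
```

Request:
play_rows(
  deltas=[0.002, 0.007, -0.005, 5, -2.5, 0, 255, 0.005, 0.02, -0.015, 14, -7.5, 0, 255, 0.011, 0.041, -0.03, 28, -15, 0, 255, 0.018, 0.068, -0.05, 47, -25, 0, 255, 0.027, 0.102, -0.074, 70, -38, 0, 255, 0.037, 0.14, -0.102, 96, -51, 0, 255, 0.048, 0.181, -0.131, 124, -67, 0, 255, 0.059, 0.222, -0.161, 152, -82, 0, 255, 0.071, 0.266, -0.193, 182, -98, 0, 255, 0.083, 0.311, -0.226, 212, -114, 0, 255, 0.095, 0.355, -0.258, 242, -130, 0, 255, 0.106, 0.4, -0.29, 273, -147, 0, 255, 0.118, 0.444, -0.322, 303, -163, 0, 255, 0.129, 0.485, -0.352, 331, -178, 0, 255, 0.14, 0.526, -0.382, 359, -193, 0, 255, 0.151, 0.567, -0.412, 387, -208, 0, 255, 0.161, 0.604, -0.439, 412, -222, 0, 255, 0.169, 0.635, -0.461, 434, -233, 0, 255, 0.176, 0.662, -0.481, 452, -243, 0, 255, 0.182, 0.683, -0.496, 466, -251, 0, 255],
)

```text
clock: 6.65
ee_pos: [0.4861, 0.2236, 0.2043]
eef_rot: [-0.245, 0.661, 0.668, 0.24]
wrist_force: [0.0, -0.4, -5.1]
width: 0.0456
grip_force: 62.4
```

Run:
```python
from blk import *
im=eyes.camera("side");cv2.imwrite("pics/s2.png",cv2.resize(im[40:260,140:420],None,fx=2.5,fy=2.5,interpolation=cv2.INTER_CUBIC))
im=eyes.camera("wrist");cv2.imwrite("pics/w2.png",im)
c=eyes.calibration("wrist")
o=outline_of("wrist","block");print([(round(d["score"],2),int(d["mask"].sum())) for d in o])
print(proj(c,np.array([B-.07*up-.02*nn,B+.04*up-.02*nn])))
go(B+.005*up+.07*nn-.014*nn,bx,-nn)
go(B+.005*up+.02*nn-.014*nn,bx,-nn)
```

```text
[]
[[317.18951176 304.73383096]
 [317.50127274 197.61645176]]
t 6.8 TCP [0.4865 0.2224 0.2043] rot [-0.0037  0.0001 -0.0007] 0.2 shift [-43.    2.2  50.3] w 0.0453 J [ 0.03  0.27 -0.41  0.88  0.7   1.6 ] F [ 0.2 -0.4 -4.2]
t 6.8 TCP [0.4865 0.2224 0.2043] rot [-0.0037  0.0001 -0.0007] 0.2 shift [-43.    2.4 100.3] w 0.0453 J [ 0.03  0.27 -0.41  0.88  0.7   1.6 ] F [ 0.2 -0.4 -4.2]
```

View pics/w2.png

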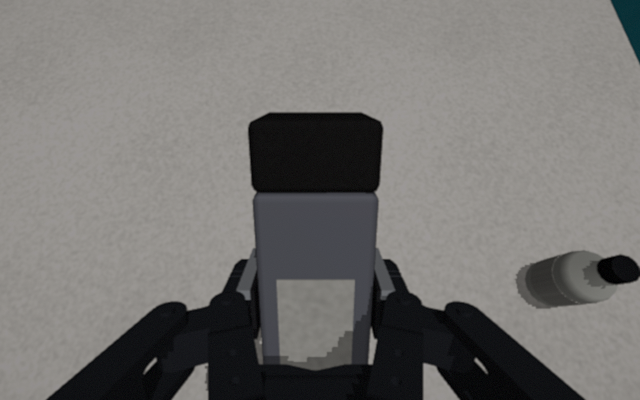

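View pics/s2.png

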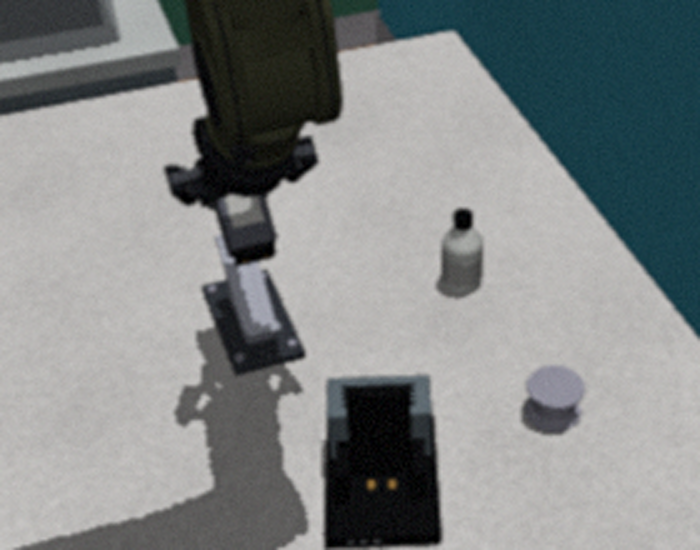

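The wrist view shows the pack held square (cap 250-382 × 113-191). The side crop shows it over the block, with the lip at the near end. I'll move to a hover above the face and check the pack's angle in the grip.

Request:
play_rows(
  deltas=[-0.001, 0, 0, -4, 0.2, 5, 255, -0.002, 0, 0, -12, 0.6, 14, 255, -0.004, 0, 0, -22, 1.2, 26, 255, -0.004, 0, 0, -32, 1.7, 38, 255, -0.004, 0, 0, -40, 2, 46, 255, -0.004, 0, 0, -43, 2.3, 50, 255, -0.004, 0, 0, -43, 2.3, 50, 255],
)

```text
clock: 7.38
ee_pos: [0.4894, 0.2202, 0.1379]
eef_rot: [-0.243, 0.663, 0.666, 0.241]
wrist_force: [-0.8, -0.7, -4.5]
width: 0.0454
grip_force: 62.5
```

Run:
```python
from blk import *
p,R,s=tool();im=eyes.camera("wrist");c=eyes.calibration("wrist")
Rm=R.as_matrix()
# pack in tool frame: x along pack y, y along pack x, z=-pack z
for d in(.010,.014,.018):
    C=lambda y,z:p+Rm@[y,0,-d-z]
    print(d,proj(c,np.array([C(.07,.02),C(.044,.02),C(.07,-.02)])).round(1).tolist())
g=im[:,300:340].mean((1,2)); print(np.round(g[95:205:2]).astype(int).tolist())
o=outline_of("wrist","pack_centre");print([(round(d["score"],2),np.where(d["mask"].any(1))[0][[0,-1]],np.where(d["mask"].any(0))[0][[0,-1]]) for d in o])
for t in("pack_centre","block"):
  eyes.camera("side") if t=="pack_centre" else 0
  for o in outline_of("side",t)[:1]: print(t,o["score"],o["mask"].sum(),np.argwhere(o["mask"]).mean(0))
go(B+.005*up+.004*nn-.014*nn,bx,-nn)
```

```text
0.01 [[310.8, 124.8], [311.0, 197.1], [311.9, 115.7]]
0.014 [[310.7, 126.1], [310.9, 200.6], [311.8, 116.4]]
0.018 [[310.5, 127.4], [310.7, 204.4], [311.7, 117.1]]
[149, 149, 148, 148, 149, 148, 149, 150, 135, 33, 11, 12, 13, 17, 18, 18, 17, 16, 17, 15, 16, 16, 16, 17, 17, 16, 16, 17, 16, 16, 16, 16, 16, 17, 16, 16, 16, 16, 17, 16, 16, 17, 16, 16, 16, 17, 16, 12, 10, 54, 75, 83, 80, 77, 75]
[(0.88, array([111, 369]), array([248, 382]))]
pack_centre 0.78 496 [148.86491935 241.14516129]
block 0.85 882 [170.97619048 239.56235828]
t 7.63 TCP [0.4909 0.221  0.1402] rot [ 0.0049 -0.0012  0.0001] 0.3 shift [-0.8 -2.8 68.2] w 0.0453 J [ 0.03  0.33 -0.51  0.7   0.7   1.6 ] F [-0.7 -0.7 -4.3]
```

Request:
play_rows(
  deltas=[0, 0, 0, -0.4, -1, 6, 255, 0, 0, 0, -0.4, -1, 16, 255, 0, 0, 0, -0.4, -1, 28, 255, 0, 0, 0, -0.4, -1, 40, 255, 0, 0, 0, -0.4, -1, 50, 255, 0, 0, 0, -0.4, -1, 57, 255, 0, 0, 0, -0.4, -1, 61, 255, 0, 0, 0, -0.4, -1, 63, 255, 0, 0, 0, -0.4, -1, 65, 255, 0, 0, 0, -0.4, -1, 65, 255],
)

```text
clock: 8.47
ee_pos: [0.4892, 0.2626, 0.0894]
eef_rot: [-0.242, 0.662, 0.666, 0.242]
wrist_force: [-0.1, -0.1, -5.0]
width: 0.0451
grip_force: 62.6
```

Request:
play_rows(
  deltas=[0, 0, 0, 0, 0, 1, 255, 0, 0, 0, 0, 0, 2, 255, 0, 0, 0, 0, 0, 2.5, 255, 0, 0, 0, 0, 0, 2.5, 255],
)

```text
clock: 8.8
ee_pos: [0.4892, 0.2641, 0.0875]
eef_rot: [-0.242, 0.662, 0.666, 0.242]
wrist_force: [-0.1, -0.0, -4.9]
width: 0.0452
grip_force: 62.6
```

Request:
play_rows(
  deltas=[0, 0, 0, 0, 0, 1, 255, 0, 0, 0, 0, 0, 2, 255, 0, 0, 0, 0, 0, 2, 255],
)

```text
clock: 9.05
ee_pos: [0.4889, 0.2655, 0.0858]
eef_rot: [-0.242, 0.662, 0.666, 0.242]
wrist_force: [0.0, 0.5, -4.3]
width: 0.0451
grip_force: 62.6
```

Run:
```python
from blk import *
p,R,s=tool();print(p,(p+.014*nn-B)@np.array([bx,up,nn]).T,s["wrist_force"])
im=eyes.camera("side");cv2.imwrite("pics/s3.png",cv2.resize(im[110:200,190:290],None,fx=7,fy=6.5,interpolation=cv2.INTER_CUBIC))
```

```text
[0.48893875 0.26550617 0.08577881] [0.00083078 0.00481052 0.0018423 ] [ 0.01489805  0.4721044  -4.28920994]
```

View pics/s3.png

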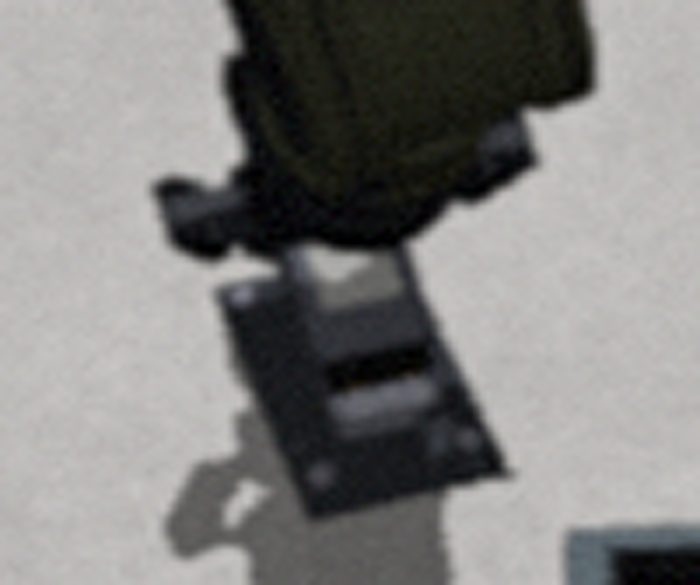

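The crop shows the pack just above the face, with its black nose (330-430, 365) right behind the lip and centred on the plate. I'll creep on until it touches.

Request:
play_rows(
  deltas=[0, 0, 0, 0, 0, 0.7, 255, 0, 0, 0, 0, 0, 1.4, 255, 0, 0, 0, 0, 0, 1.4, 255],
)

```text
clock: 9.35
ee_pos: [0.489, 0.2664, 0.0847]
eef_rot: [-0.242, 0.662, 0.666, 0.242]
wrist_force: [-1.8, -0.2, -4.2]
width: 0.0448
grip_force: 62.6
```

Request:
play_rows(
  deltas=[0, 0, 0, 0, 0, 0.5, 255, 0, 0, 0, 0, 0, 1, 255, 0, 0, 0, 0, 0, 1, 255],
)

```text
clock: 9.6
ee_pos: [0.489, 0.267, 0.084]
eef_rot: [-0.242, 0.662, 0.666, 0.242]
wrist_force: [1.2, -0.2, -4.8]
width: 0.045
grip_force: 62.6
```

Request:
play_rows(
  deltas=[0, 0, 0, 0, 0, 0.5, 255, 0, 0, 0, 0, 0, 1, 255, 0, 0, 0, 0, 0, 1, 255],
)

```text
clock: 9.85
ee_pos: [0.489, 0.2672, 0.0839]
eef_rot: [-0.242, 0.663, 0.666, 0.242]
wrist_force: [-1.6, -6.0, 2.2]
width: 0.0449
grip_force: 63.7
```

Request:
play_rows(
  deltas=[0, 0, 0, 0, 0, 0.5, 255, 0, 0, 0, 0, 0, 1, 255, 0, 0, 0, 0, 0, 1, 255],
)

```text
clock: 10.1
ee_pos: [0.489, 0.2672, 0.0839]
eef_rot: [-0.242, 0.663, 0.666, 0.242]
wrist_force: [-4.0, -13.8, 10.2]
width: 0.045
grip_force: 65.1
```

Request:
play_rows(
  deltas=[0, 0, 0, 0, 0, -0.6, 255, 0, 0, 0, 0, 0, -1.2, 255, 0, 0, 0, -1, 0, -1.2, 255, 0, 0, 0, -2, 0, -1.2, 255, 0, 0, 0, -3, 0, -1.2, 255, 0, 0, 0, -3, 0, -1.2, 255],
)

```text
clock: 10.6
ee_pos: [0.4898, 0.266, 0.0829]
eef_rot: [-0.243, 0.662, 0.666, 0.244]
wrist_force: [-0.7, -2.2, 5.5]
width: 0.045
grip_force: 63.8
```

Request:
play_rows(
  deltas=[0, 0, 0, -0.7, 0, 0, 255, 0, 0, 0, -1.5, 0, 0, 255, 0, 0, 0, -1.5, 0, 0, 255],
)

```text
clock: 10.85
ee_pos: [0.4902, 0.2649, 0.082]
eef_rot: [-0.242, 0.662, 0.666, 0.244]
wrist_force: [-1.3, -1.3, 5.5]
width: 0.045
grip_force: 63.8
```

Request:
play_rows(
  deltas=[0, 0, 0, -0.7, 0, 0, 255, 0, 0, 0, -1.5, 0, 0, 255, 0, 0, 0, -1.5, 0, 0, 255],
)

```text
clock: 11.1
ee_pos: [0.4905, 0.2637, 0.081]
eef_rot: [-0.242, 0.662, 0.666, 0.244]
wrist_force: [0.2, -1.1, 6.4]
width: 0.0451
grip_force: 63.7
```

Request:
play_rows(
  deltas=[0, 0, 0, -0.5, 0, 0, 255, 0, 0, 0, -1, 0, 0, 255, 0, 0, 0, -1, 0, 0, 255],
)

```text
clock: 11.35
ee_pos: [0.4904, 0.2636, 0.081]
eef_rot: [-0.243, 0.661, 0.666, 0.245]
wrist_force: [-1.2, 1.5, 7.1]
width: 0.0455
grip_force: 63.7
```

Request:
play_rows(
  deltas=[0, 0, 0, -0.5, 0, 0, 255, 0, 0, 0, -1, 0, 0, 255, 0, 0, 0, -1, 0, 0, 255],
)

```text
clock: 11.6
ee_pos: [0.4904, 0.2635, 0.0811]
eef_rot: [-0.244, 0.661, 0.666, 0.245]
wrist_force: [-2.5, 3.4, 9.2]
width: 0.0451
grip_force: 63.7
```

Request:
play_rows(
  deltas=[0, 0, 0, 1.5, 0, -0.3, 255, 0, 0, 0, 1.5, 0, -0.3, 255, 0, 0, 0, 1.5, 0, -0.3, 110, 0, 0, 0, 1.5, 0, -0.3, 90, 0, 0, 0, 1.5, 0, -0.3, 70, 0, 0, 0, 1.5, 0, -0.3, 40, 0, 0, 0, 1.5, 0, -0.3, 0, 0, 0, 0, 1.5, 0, -0.3, 0, 0, 0, 0, 1.5, 0, -0.3, 0],
)

```text
clock: 12.35
ee_pos: [0.489, 0.2623, 0.0794]
eef_rot: [-0.242, 0.662, 0.666, 0.242]
wrist_force: [-0.9, 0.1, 0.3]
width: 0.0853
grip_force: 0.0
```

Request:
play_rows(
  deltas=[0, 0, 0, 0, 0, -4, 0, 0, 0, 0, 0, 0, -12, 0, 0, 0, 0, 0, 0, -25, 0, 0, 0, 0, 0, 0, -45, 0, 0, 0, 0, 0, 0, -70, 0, 0, 0, 0, 0, 0, -95, 0, 0, 0, 0, 0, 0, -110, 0, 0, 0, 0, 0, 0, -110, 0],
)

```text
clock: 13.02
ee_pos: [0.4915, 0.1901, 0.1664]
eef_rot: [-0.24, 0.663, 0.666, 0.244]
wrist_force: [0.8, -0.8, -0.4]
width: 0.0853
grip_force: 0.0
```

Run:
```python
from blk import *
im=eyes.camera("wrist");cv2.imwrite("pics/w4.png",im);c=eyes.calibration("wrist")
B=np.array([.490,.256,.092])
o=outline_of("wrist","pack_centre")
import scipy.optimize as so
def P(q):  # pack box pose: offsets x,up (mm), yaw about normal
    b=np.vstack([box(-23,23,-60,70,-20,20)]);n2=box(-19,19,-70,-60,-16,16)
    A=np.stack([bx,up,nn],1)@Ro.from_euler("z",q[2]/10).as_matrix()
    return [x@A.T+B+bx*q[0]/100+up*q[1]/100+nn*0 for x in(b,n2)]
def sl(q):
    m=np.zeros((1600,2560),np.uint8)
    for b in P(q): cv2.fillConvexPoly(m,cv2.convexHull((proj(c,b)*4+1.5).round().astype(np.int32)),1)
    return cv2.resize(m.astype(np.float32),(640,400),interpolation=cv2.INTER_AREA)
if o:
    m=o[0]["mask"].astype(np.float32);print(o[0]["score"],m.sum())
    r=minimize(lambda q:np.abs(sl(q)-m).sum()/m.sum(),[0,0,0],method="Nelder-Mead",options=dict(initial_simplex=[[0,0,0],[.5,0,0],[0,.5,0],[0,0,.5]]));print(r.x*[10,10,.1],r.fun)
print(tool()[0],tool()[2]["wrist_force"])
```

```text
0.97 11465.0
[ 0.73097268 -0.76252133  0.00650618] 0.037238333374261856
[0.48977454 0.19126341 0.16388467] [-1.01375916  0.42839949 -0.06209212]
```

View pics/w4.png

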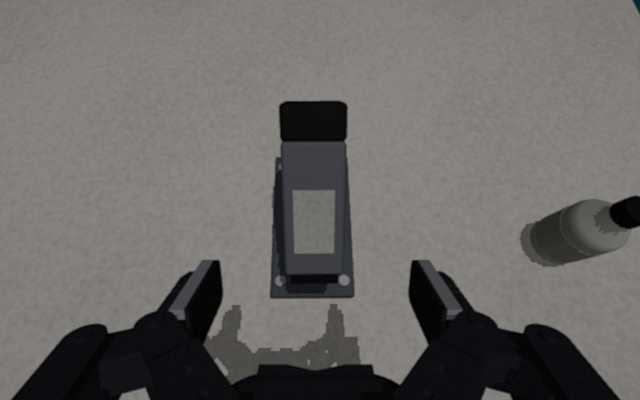

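The wrist view shows the pack parked straight on the face, nose at the lip (315,280), cap overhanging at (313,120). The fitted pose is within 1 mm of what I expected. Next I'll take it by the cap.

```bash
cat >> blk.py <<'E'
B=np.array([.4907,.2555,.092]);by=.0125
Rb=Ro.from_euler("z",by).as_matrix();bx=Rb@[1,0,0];up=Rb@u;nn=Rb@n
th=np.radians(45);tz=-np.cos(th)*nn-np.sin(th)*up
G=B+.056*up+.003*nn;TG=G+.021*tz
E
python3 - <<'E'
from blk import *
print(TG,tz)
go(TG-.09*tz,bx,tz)
E
```

```text
[0.49021076 0.2946368  0.10937415] [ 0.00108942 -0.08714893 -0.9961947 ]
t 13.12 TCP [0.4898 0.1913 0.1639] rot [ 0.0056 -0.7864 -0.0071] 45.1 shift [107.7   0.9  44.7] w 0.0855 J [-0.03  0.32 -0.46  0.82  0.7   1.53] F [-1.   0.4 -0.1]
```

Request:
play_rows(
  deltas=[0, -0.03, 0, 4, 0, 1, 0, 0, -0.1, 0, 14, 0, 5, 0, 0.001, -0.18, -0.001, 25, 0, 10, 0, 0.002, -0.27, -0.002, 37, 0, 15, 0, 0.003, -0.36, -0.003, 49, 0.4, 20, 0, 0.003, -0.45, -0.004, 62, 0.5, 25, 0, 0.004, -0.54, -0.005, 74, 0.6, 30, 0, 0.004, -0.63, -0.006, 86, 0.8, 36, 0, 0.005, -0.71, -0.007, 97, 0.9, 40, 0, 0.006, -0.77, -0.007, 105, 0.9, 44, 0, 0.006, -0.786, -0.007, 108, 1, 45, 0, 0.006, -0.786, -0.007, 108, 1, 45, 0],
)

```text
clock: 14.12
ee_pos: [0.4887, 0.3056, 0.197]
eef_rot: [0.03, 0.7, 0.713, -0.032]
wrist_force: [0.4, 0.0, 0.3]
width: 0.0856
grip_force: 0.0
```

Run:
```python
from blk import *
im=eyes.camera("wrist");c=eyes.calibration("wrist")
go(TG,bx,tz)
print(proj(c,np.array([B+.07*up+.02*nn,B+.044*up+.02*nn,B+.07*up-.02*nn])).round(1).tolist())
o=outline_of("wrist","pack_centre");print([(round(d["score"],2),np.where(d["mask"].any(1))[0][[0,-1]],np.where(d["mask"].any(0))[0][[0,-1]]) for d in o])
g=im[:,300:330].mean((1,2));k=np.abs(np.diff(g));print([(i,round(k[i])) for i in range(399) if k[i]>12])
go(TG,bx,tz)
```

```text
t 14.17 TCP [0.4887 0.304  0.1972] rot [-0.0033  0.0002  0.0035] 0.3 shift [-1.7  1.7 88.3] w 0.0854 J [ 0.6   0.4  -0.02  1.2  -0.07  2.15] F [-1.4  0.  -0.1]
[[315.9, 230.5], [315.9, 243.7], [316.2, 175.5]]
[(0.81, array([179, 278]), array([282, 353]))]
[(123, 44), (124, 49), (126, 13), (159, 15), (179, 30), (180, 17), (242, 12), (243, 33), (244, 25), (258, 22), (259, 18), (274, 24), (275, 15), (277, 38), (278, 32), (367, 18), (368, 22), (369, 17)]
t 14.22 TCP [0.4888 0.3029 0.1975] rot [-0.0033  0.0003  0.0019] 0.2 shift [-0.5  1.6 88.5] w 0.0852 J [ 0.59  0.4  -0.02  1.2  -0.07  2.15] F [-0.6 -1.3  0.4]
```

Request:
play_rows(
  deltas=[-0.003, 0, 0.002, -1, 1.5, 10, 0, -0.003, 0, 0.002, -1, 1.5, 25, 0, -0.003, 0, 0.002, -1, 1.5, 42, 0, -0.003, 0, 0.002, -1, 1.5, 58, 0, -0.003, 0, 0.002, -1, 1.5, 72, 0, -0.003, 0, 0.002, -1, 1.5, 82, 0, -0.003, 0, 0.002, -1, 1.5, 87, 0, -0.003, 0, 0.002, -1, 1.5, 88.5, 0, -0.003, 0, 0.002, -1, 1.5, 88.5, 0, -0.003, 0, 0.002, -1, 1.5, 88.5, 60, -0.003, 0, 0.002, -1, 1.5, 88.5, 85, -0.003, 0, 0.002, -1, 1.5, 88.5, 100, -0.003, 0, 0.002, -1, 1.5, 88.5, 105, -0.003, 0, 0.002, -1, 1.5, 88.5, 110, -0.003, 0, 0.002, -1, 1.5, 88.5, 115, -0.003, 0, 0.002, -1, 1.5, 88.5, 120, -0.003, 0, 0.002, -1, 1.5, 88.5, 125, -0.003, 0, 0.002, -1, 1.5, 88.5, 130, -0.003, 0, 0.002, -1, 1.5, 88.5, 135],
)

```text
clock: 15.8
ee_pos: [0.4907, 0.2947, 0.111]
eef_rot: [0.031, 0.702, 0.711, -0.03]
wrist_force: [-2.5, -0.0, 5.4]
width: 0.0453
grip_force: 61.4
```

Request:
play_rows(
  deltas=[0, 0, 0, 0, 0, -1, 140, 0, 0, 0, 0, 0, -3, 140, 0, 0, 0, 0, 0, -7, 140, 0, 0, 0, 0, 0, -13, 140, 0, 0, 0, 0, 0, -21, 140, 0, 0, 0, 0, 0, -30, 140, 0, 0, 0, 0, 0, -40, 140, 0, 0, 0, 0, 0, -50, 140, 0, 0, 0, 0, 0, -58, 140, 0, 0, 0, 0, 0, -64, 140, 0, 0, 0, 0, 0, -68, 140, 0, 0, 0, 0, 0, -70, 140, 0, 0, 0, 0, 0, -70, 140],
)

```text
clock: 16.88
ee_pos: [0.4911, 0.3007, 0.1808]
eef_rot: [0.031, 0.702, 0.711, -0.03]
wrist_force: [0.1, 0.6, -3.3]
width: 0.0452
grip_force: 61.9
```

```bash
cat > held.py <<'E'
from fit import *
# fit of held pack in tool frame: rotation phi about tool y, shift a (tool x), d (tool z), lateral l
def held(cams,q0,free=4):
    V=[]
    for n in cams:
        im=eyes.camera(n);c=eyes.calibration(n);p,R,s=tool()
        o=outline_of(n,"pack_centre");
        if o: V.append((c,o[0]["mask"].astype(np.float32),p,R.as_matrix()));print(n,round(o[0]["score"],2),o[0]["mask"].sum(),np.argwhere(o[0]["mask"]).mean(0).round()[::-1])
    def parts(q,p,Rm):
        ph=q[0]/10   # angle between tool z and -pack z
        tx=np.array([1,0,0.]);
        # pack axes in tool frame: x=tool y ; z=-(tool z) rotated by ph ; 
        py=np.array([np.cos(ph),0,-np.sin(ph)]);px=np.array([0,1.,0]);pz=np.cross(px,py)
        A=Rm@np.stack([px,py,pz],1);C=p+Rm@(np.array([0,0,-.021])-.056*py-.003*pz+np.array([q[1],q[3],q[2]])/100)
        return [b@A.T+C for b in(box(-23,23,-60,70,-20,20),box(-19,19,-70,-60,-16,16))],A,C
    def cost(q,full=False):
        q=np.append(q,[0]*(4-len(q)));e=0
        for c,m,p,Rm in V:
            s=np.zeros((1600,2560),np.uint8)
            for b in parts(q,p,Rm)[0]: cv2.fillConvexPoly(s,cv2.convexHull((proj(c,b)*4+1.5).round().astype(np.int32)),1)
            s=cv2.resize(s.astype(np.float32),(640,400),interpolation=cv2.INTER_AREA)
            # ignore pixels hidden by gripper: penalise mask outside model fully, model outside mask lightly
            e+=(np.maximum(m-s,0).sum()+W*np.maximum(s-m,0).sum())/m.sum()
        return e
    W=1.0
    r=minimize(cost,q0[:free],method="Nelder-Mead",options=dict(initial_simplex=np.vstack([q0[:free]]+[np.array(q0[:free])+np.eye(free)[i]*.5 for i in range(free)]),maxiter=300))
    q=np.append(r.x,[0]*(4-len(r.x)));_,A,C=parts(q,V[-1][2],V[-1][3])
    print("ph deg",np.degrees(q[0]/10).round(1),"shift x,z,y mm",(q[1:]*10).round(1),"cost",round(r.fun,3));print("axes",A.round(3).tolist(),"C",C.round(4))
    return q,A,C
E
python3 - <<'E'
from held import *
held(["wrist"],[np.radians(45)*10,0,0,0],4)
held(["wrist","top","side"],[np.radians(45)*10,0,0,0],4)
c=eyes.calibration("wrist");im=eyes.camera("wrist");cv2.imwrite("pics/w5.png",im);print(tool()[2]["wrist_force"])
E
```

```text
wrist 0.64 12329 [316. 281.]
ph deg 45.0 shift x,z,y mm [-2.8  6.   1.3] cost 0.02
axes [[1.0, -0.01, 0.006], [0.012, 0.766, -0.643], [0.001, 0.643, 0.766]] C [0.4927 0.2581 0.1573]
wrist 0.68 12488 [316. 281.]
top 0.91 1288 [187. 262.]
side 0.85 1092 [234. 122.]
ph deg 45.5 shift x,z,y mm [-1.2  2.4  0.1] cost 0.308
axes [[1.0, -0.009, 0.007], [0.012, 0.76, -0.649], [0.001, 0.649, 0.761]] C [0.4913 0.2602 0.16  ]
[ 0.36641634  0.86113854 -3.29495156]
```

View pics/w5.png

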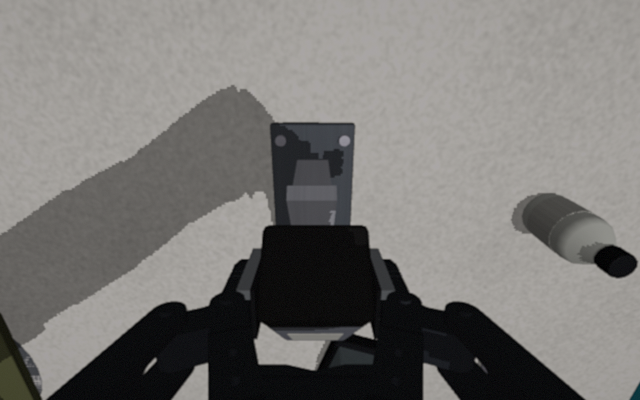

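The wrist view shows the pack held square by its cap (265-370 × 228-320), and the fitted angle is 45°, so it hasn't slipped. Now I'll refine the dock's pose and plan the hover.

```bash
cat > dk.py <<'E'
from held import *
D=np.array([.5438,-.0259]);dyaw=-.305
def dock(D,dyaw,th=np.radians(45)):
    dx=np.array([np.cos(dyaw),np.sin(dyaw),0]);dy=np.array([-dx[1],dx[0],0])
    return dx,dy,np.cos(th)*dy-np.sin(th)*np.array([0,0,1])
E
cat > run2.py <<'E'
from dk import *
vs=[]
for n in ["top","side"]:
    eyes.camera(n);c=eyes.calibration(n)
    for d in outline_of(n,"dock")[:3]:
        m=d["mask"].astype(np.float32);cc=np.argwhere(d["mask"]).mean(0)[::-1];print(n,round(d["score"],2),m.sum(),cc)
        if m.sum()>2000 and np.hypot(*(cc-([306,244] if n=="top" else [292,225])))<15: vs.append((c,m));break
for v in ([vs] if len(vs)<2 else [vs,vs[:1],vs[1:]]):
    p,e=fit(v,"dock",(.5438,-.0259,-.305));print(np.round(p,4),np.round(e,3))
dx,dy,tz=dock(D,dyaw)
C=np.array([D[0],D[1],.09])-.04*dy+np.array([0,0,.09])
Z=np.array([0,0,1.]);pz=-dy
T=C+.056*Z+.003*pz+.021*tz   # nominal grasp
print(T);go(T,dx,tz)
E
python3 run2.py
```

```text
top 0.56 2542.0 [306.1184107  244.54602675]
side 0.62 2982.0 [291.51307847 224.75989269]
[ 0.5433 -0.026  -0.3218] [0.032 0.047]
[ 0.5437 -0.0254 -0.3191] [0.032]
[ 0.5436 -0.0267 -0.3198] [0.044]
[ 0.53534652 -0.05275151  0.22115076]
t 17.53 TCP [0.4909 0.3006 0.1804] rot [-0.1104  0.8645  0.3078] 53.0 shift [-356.    40.3   -9.9] w 0.0454 J [ 0.59  0.41 -0.06  1.15 -0.07  2.15] F [ 0.3  0.  -3.4]
```

Request:
play_rows(
  deltas=[0, 0, 0, 0, 0, -4, 140, 0, 0, 0, 0, 0, -12, 140, 0, 0, 0, 0, 0, -26, 140, 0, 0, 0, 0, 0, -44, 140, 0, 0, 0, 0, 0, -62, 140, 0, 0, 0, 0, 0, -76, 140, 0, 0, 0, 0, 0, -86, 140, 0, 0, 0, 0, 0, -90, 140, 0, 0, 0, 0, 0, -90, 140],
)

```text
clock: 18.28
ee_pos: [0.4914, 0.309, 0.2719]
eef_rot: [0.032, 0.702, 0.711, -0.028]
wrist_force: [-0.8, -0.0, -4.2]
width: 0.0454
grip_force: 62.3
```

```bash
sed -i 's/^D=.*/D=np.array([.5435,-.0260]);dyaw=-.32/' dk.py
python3 - <<'E'
from dk import *
dx,dy,tz=dock(D,dyaw);Z=np.array([0,0,1.])
C=np.array([D[0],D[1],.09])-.04*dy+.15*Z
T=C+.056*Z-.003*dy+.021*tz
print(T);go(T,dx,tz)
E
```

```text
[ 0.53464471 -0.0527217   0.28115076]
t 18.28 TCP [0.4914 0.309  0.2719] rot [-0.1134  0.8614  0.3232] 53.1 shift [-361.7   39.    21.6] w 0.0454 J [ 0.6   0.38  0.14  1.37 -0.07  2.16] F [-0.8 -0.  -4.2]
```

Request:
play_rows(
  deltas=[-0.001, 0.009, 0.003, -4, 0.4, 0, 140, -0.003, 0.026, 0.01, -11, 1, 0.6, 140, -0.007, 0.052, 0.019, -22, 2, 1.3, 140, -0.011, 0.086, 0.032, -36, 4, 2.2, 140, -0.017, 0.129, 0.048, -54, 6, 3.2, 140, -0.023, 0.177, 0.066, -74, 8, 4.4, 140, -0.03, 0.228, 0.086, -96, 10, 5.7, 140, -0.037, 0.28, 0.105, -118, 13, 7, 140, -0.044, 0.336, 0.126, -141, 15, 8.4, 140, -0.052, 0.392, 0.147, -165, 18, 9.8, 140, -0.059, 0.448, 0.168, -188, 20, 11.2, 140, -0.066, 0.504, 0.189, -212, 23, 12.6, 140, -0.074, 0.56, 0.21, -235, 25, 14, 140, -0.081, 0.612, 0.229, -257, 28, 15.3, 140, -0.087, 0.663, 0.249, -279, 30, 16.6, 140, -0.094, 0.715, 0.268, -300, 32, 18, 140, -0.1, 0.762, 0.286, -320, 35, 19.1, 140, -0.105, 0.801, 0.301, -336, 36, 20, 140, -0.11, 0.836, 0.314, -351, 38, 21, 140, -0.113, 0.861, 0.323, -362, 39, 21.6, 140],
)

```text
clock: 19.95
ee_pos: [0.5326, -0.0565, 0.2783]
eef_rot: [-0.224, 0.751, 0.54, 0.308]
wrist_force: [-0.6, 0.5, -4.6]
width: 0.0452
grip_force: 62.4
```

Request:
play_rows(
  deltas=[0, 0, 0, 0, 0, 0, 140, 0, 0, 0, 0, 0, 0, 140],
)

```text
clock: 20.12
ee_pos: [0.5329, -0.0552, 0.2786]
eef_rot: [-0.224, 0.751, 0.54, 0.308]
wrist_force: [-1.2, -0.4, -4.9]
width: 0.0448
grip_force: 62.3
```

Run:
```python
from dk import *
q,A,C=held(["wrist"],[np.radians(45)*10,0,0,0],4)
q,A,C=held(["side"],[np.radians(45)*10,0,0,0],3)
q,A,C=held(["wrist","top","side"],[np.radians(45)*10,0,0,0],4)
dx,dy,tz=dock(D,dyaw);print("pack C in dock frame mm",((C-np.append(D,0))@np.array([dx,dy,[0,0,1]]).T*1000).round(1))
Z=np.array([0,0,1.]);C=np.array([D[0],D[1],.09])-.04*dy+.15*Z
T=C+.056*Z-.003*dy+.021*tz
go(T,dx,tz)
im=eyes.camera("side");cv2.imwrite("pics/s6.png",cv2.resize(im[80:290,190:390],None,fx=2.8,fy=2.8,interpolation=cv2.INTER_CUBIC))
```

```text
wrist 0.71 12549 [315. 281.]
ph deg 44.8 shift x,z,y mm [-2.1  5.2  1.2] cost 0.018
axes [[0.949, 0.006, -0.315], [-0.315, 0.007, -0.949], [-0.003, 1.0, 0.008]] C [ 0.5308 -0.0642  0.2329]
side 0.66 602 [288. 194.]
ph deg 81.2 shift x,z,y mm [-64.6  24.6   0. ] cost 0.189
axes [[0.949, -0.183, -0.255], [-0.314, -0.558, -0.768], [-0.002, 0.809, -0.588]] C [ 0.5307 -0.0607  0.1884]
wrist 0.88 12408 [315. 281.]
top 0.65 504 [330. 231.]
side 0.9 575 [288. 194.]
ph deg 47.6 shift x,z,y mm [-2.9  6.2  0.9] cost 1.97
axes [[0.95, -0.012, -0.313], [-0.313, -0.041, -0.949], [-0.002, 0.999, -0.043]] C [ 0.5324 -0.0601  0.2329]
pack C in dock frame mm [ 2.000e-01 -3.580e+01  2.329e+02]
t 20.62 TCP [ 0.5339 -0.0532  0.2802] rot [-0.002   0.0034 -0.0005] 0.2 shift [ 1.2  0.5 -0.2] w 0.0448 J [-0.52  0.34 -0.14  1.29  0.76  1.29] F [ 0.6  0.3 -3.5]
```

View pics/s6.png

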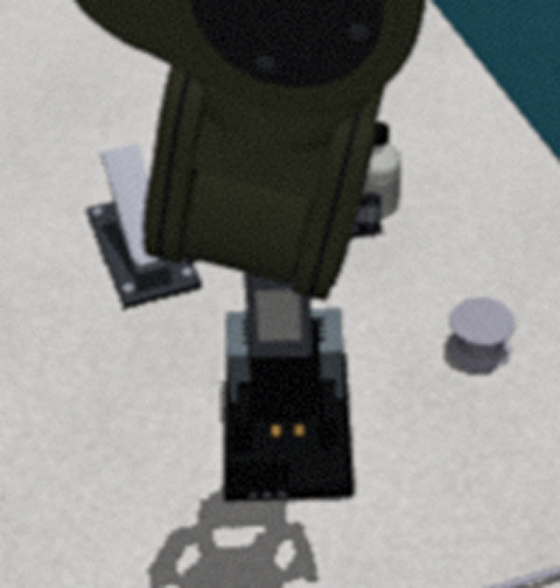

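The side crop shows the pack hanging upright over the dock, centred between the cheeks, with the nose near (280,350). I'll go forward 30 mm and then down to about 15 mm above the floor.

Request:
play_rows(
  deltas=[0, 0, 0, 3, 0.5, 3, 140, 0, 0, 0, 9, 0.5, 9, 140, 0, 0, 0, 16, 0.5, 16, 140, 0, 0, 0, 20, 0.5, 20, 140, 0, 0, 0, 21, 0.5, 21, 140, 0, 0, 0, 18, 0.5, 24, 140, 0, 0, 0, 11, 0.5, 31, 140, 0, 0, 0, 0, 0.5, 42, 140, 0, 0, 0, -12, 0.5, 54, 140, 0, 0, 0, -24, 0.5, 66, 140, 0, 0, 0, -36, 0.5, 78, 140, 0, 0, 0, -47, 0.5, 89, 140, 0, 0, 0, -56, 0.5, 98, 140, 0, 0, 0, -63, 0.5, 105, 140, 0, 0, 0, -68, 0.5, 110, 140, 0, 0, 0, -70.5, 0.5, 112.5, 140, 0, 0, 0, -70.5, 0.5, 112.5, 140, 0, 0, 0, -70.5, 0.5, 112.5, 140],
)

```text
clock: 22.17
ee_pos: [0.5436, -0.026, 0.1508]
eef_rot: [-0.224, 0.75, 0.541, 0.309]
wrist_force: [-0.1, -0.3, -3.9]
width: 0.0455
grip_force: 62.4
```

Run:
```python
from dk import *
q,A,C=held(["wrist"],[np.radians(45)*10,-.2,.5,0],4)
dx,dy,tz=dock(D,dyaw);print("pack C in dock frame mm",((C-np.append(D,0))@np.array([dx,dy,[0,0,1]]).T*1000).round(1))
T=np.append(D,.09)-.01*dy+[0,0,.076]-.003*dy+.021*tz
go(T,dx,tz)
im=eyes.camera("side");cv2.imwrite("pics/s7.png",cv2.resize(im[150:280,240:350],None,fx=5,fy=4.5,interpolation=cv2.INTER_CUBIC))
```

```text
Traceback (most recent call last):
  File "held.py", line 27, in held
    q=np.append(r.x,[0]*(4-len(r.x)));_,A,C=parts(q,V[-1][2],V[-1][3])
                                                    ~^^^^
IndexError: list index out of range
```

Run:
```python
from dk import *
dx,dy,tz=dock(D,dyaw)
T=np.append(D,.09)-.01*dy+[0,0,.076]-.003*dy+.021*tz
im=eyes.camera("side");cv2.imwrite("pics/s7.png",cv2.resize(im[150:280,240:350],None,fx=5,fy=4.5,interpolation=cv2.INTER_CUBIC))
go(T,dx,tz)
```

```text
t 22.32 TCP [ 0.5439 -0.0261  0.1513] rot [-0.0005  0.0031 -0.0002] 0.2 shift [ 1.2 -0.4  1.4] w 0.0454 J [-0.47  0.43 -0.37  0.92  0.77  1.36] F [-0.6 -0.5 -4. ]
```

View pics/s7.png

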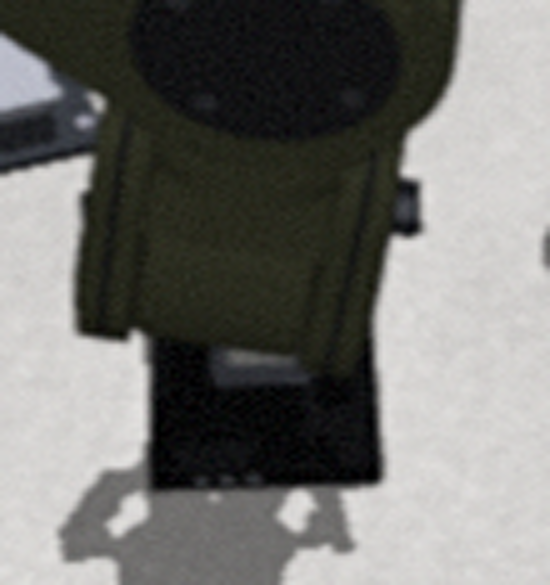

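The crop shows the pack's lower end at (212-310, 365), centred on the dock base (152-378), so it's between the cheeks. I'll creep down until it touches.

Request:
play_rows(
  deltas=[0, 0, 0, -1.5, 0, 1.5, 140, 0, 0, 0, -3, 0, 3, 140, 0, 0, 0, -4.5, 0, 4.5, 140, 0, 0, 0, -5.5, 0, 5.5, 140, 0, 0, 0, -5.5, 0, 5.5, 140],
)

```text
clock: 22.73
ee_pos: [0.5431, -0.0258, 0.1423]
eef_rot: [-0.224, 0.75, 0.541, 0.308]
wrist_force: [-0.8, -0.0, -4.4]
width: 0.0454
grip_force: 62.4
```

Request:
play_rows(
  deltas=[0, 0, 0, -0.7, 0, 0.7, 140, 0, 0, 0, -1.4, 0, 1.4, 140, 0, 0, 0, -1.4, 0, 1.4, 140],
)

```text
clock: 22.98
ee_pos: [0.5432, -0.0259, 0.1405]
eef_rot: [-0.224, 0.75, 0.541, 0.308]
wrist_force: [0.2, -0.1, -4.7]
width: 0.0455
grip_force: 62.4
```

Request:
play_rows(
  deltas=[0, 0, 0, -0.7, 0, 0.7, 140, 0, 0, 0, -1.4, 0, 1.4, 140, 0, 0, 0, -1.4, 0, 1.4, 140],
)

```text
clock: 23.23
ee_pos: [0.5432, -0.0259, 0.1385]
eef_rot: [-0.224, 0.75, 0.541, 0.308]
wrist_force: [-0.3, -0.4, -5.1]
width: 0.0452
grip_force: 62.4
```

Request:
play_rows(
  deltas=[0, 0, 0, -0.7, 0, 0.7, 140, 0, 0, 0, -1.4, 0, 1.4, 140, 0, 0, 0, -1.4, 0, 1.4, 140],
)

```text
clock: 23.48
ee_pos: [0.5432, -0.0259, 0.1366]
eef_rot: [-0.224, 0.75, 0.541, 0.308]
wrist_force: [0.6, 0.1, -4.5]
width: 0.0456
grip_force: 62.4
```

Request:
play_rows(
  deltas=[0, 0, 0, -0.5, 0, 0.5, 140, 0, 0, 0, -1, 0, 1, 140, 0, 0, 0, -1, 0, 1, 140],
)

```text
clock: 23.73
ee_pos: [0.5433, -0.0259, 0.1352]
eef_rot: [-0.224, 0.75, 0.541, 0.308]
wrist_force: [-1.0, -0.1, -3.7]
width: 0.0452
grip_force: 62.4
```

Request:
play_rows(
  deltas=[0, 0, 0, -0.5, 0, 0.5, 140, 0, 0, 0, -1, 0, 1, 140, 0, 0, 0, -1, 0, 1, 140],
)

```text
clock: 23.98
ee_pos: [0.5432, -0.0259, 0.1338]
eef_rot: [-0.224, 0.75, 0.541, 0.308]
wrist_force: [-0.5, -0.1, -5.3]
width: 0.0452
grip_force: 62.4
```

Request:
play_rows(
  deltas=[0, 0, 0, -0.5, 0, 0.5, 140, 0, 0, 0, -1, 0, 1, 140, 0, 0, 0, -1, 0, 1, 140],
)

```text
clock: 24.23
ee_pos: [0.5432, -0.0259, 0.1324]
eef_rot: [-0.224, 0.75, 0.541, 0.308]
wrist_force: [0.8, -0.3, -4.7]
width: 0.0453
grip_force: 62.4
```

Request:
play_rows(
  deltas=[0, 0, 0, -0.5, 0, 0.5, 140, 0, 0, 0, -1, 0, 1, 140, 0, 0, 0, -1, 0, 1, 140],
)

```text
clock: 24.48
ee_pos: [0.5434, -0.0259, 0.1316]
eef_rot: [-0.224, 0.75, 0.541, 0.309]
wrist_force: [-1.4, -0.9, -1.3]
width: 0.0454
grip_force: 62.9
```

Request:
play_rows(
  deltas=[0, 0, 0, -0.4, 0, 0.4, 140, 0, 0, 0, -0.7, 0, 0.7, 140, 0, 0, 0, -0.7, 0, 0.7, 140],
)

```text
clock: 24.73
ee_pos: [0.5435, -0.0258, 0.1316]
eef_rot: [-0.224, 0.75, 0.54, 0.309]
wrist_force: [-4.7, -1.4, 6.1]
width: 0.0453
grip_force: 63.7
```

Floor contact came at z = 0.1316, against an expected 0.131. I'll ease up 1 mm and push back towards the wall.

Request:
play_rows(
  deltas=[0, 0, 0, 0.7, 0, -0.7, 140, 0, 0, 0, 1.4, 0, 0, 140, 0, 0, 0, 2.1, 0, 0.7, 140, 0, 0, 0, 2.8, 0, 1.4, 140, 0, 0, 0, 3.5, 0, 2.1, 140, 0, 0, 0, 4.2, 0, 2.8, 140, 0, 0, 0, 4.2, 0, 2.8, 140],
)

```text
clock: 25.32
ee_pos: [0.5456, -0.0213, 0.1315]
eef_rot: [-0.223, 0.749, 0.541, 0.309]
wrist_force: [-1.4, -3.3, 4.4]
width: 0.0453
grip_force: 63.1
```

Request:
play_rows(
  deltas=[0, 0, 0, 0.7, 0, 0.7, 140, 0, 0, 0, 1.4, 0, 1.4, 140, 0, 0, 0, 1.4, 0, 1.4, 140],
)

```text
clock: 25.57
ee_pos: [0.5462, -0.0195, 0.1315]
eef_rot: [-0.223, 0.749, 0.541, 0.309]
wrist_force: [-1.3, -4.0, 3.6]
width: 0.0454
grip_force: 63.2
```

Request:
play_rows(
  deltas=[0, 0, 0, 0.5, 0, 0.5, 140, 0, 0, 0, 1, 0, 1, 140, 0, 0, 0, 1, 0, 1, 140],
)

```text
clock: 25.82
ee_pos: [0.5466, -0.0184, 0.1316]
eef_rot: [-0.223, 0.75, 0.541, 0.309]
wrist_force: [-2.0, -4.1, 7.3]
width: 0.0454
grip_force: 63.6
```

Request:
play_rows(
  deltas=[0, 0, 0, 0.7, 0, 0.3, 140, 0, 0, 0, 1.2, 0, 0.8, 140, 0, 0, 0, 1.2, 0, 0.8, 140],
)

```text
clock: 26.07
ee_pos: [0.547, -0.0168, 0.1316]
eef_rot: [-0.224, 0.749, 0.541, 0.309]
wrist_force: [0.9, -3.5, 3.7]
width: 0.0455
grip_force: 63.3
```

Request:
play_rows(
  deltas=[0, 0, 0, 0.5, 0, 0.5, 140, 0, 0, 0, 1, 0, 1, 140, 0, 0, 0, 1, 0, 1, 140],
)

```text
clock: 26.32
ee_pos: [0.5472, -0.016, 0.1316]
eef_rot: [-0.223, 0.75, 0.541, 0.308]
wrist_force: [-2.7, -6.4, 5.6]
width: 0.0452
grip_force: 64.0
```

Request:
play_rows(
  deltas=[0, 0, 0, 0.5, 0, 0.5, 140, 0, 0, 0, 1, 0, 1, 140, 0, 0, 0, 1, 0, 1, 140],
)

```text
clock: 26.57
ee_pos: [0.5472, -0.016, 0.1315]
eef_rot: [-0.222, 0.751, 0.541, 0.308]
wrist_force: [-7.2, -14.1, 9.2]
width: 0.0454
grip_force: 65.0
```

Request:
play_rows(
  deltas=[0, 0, 0, -0.5, 0, -0.5, 140, 0, 0, 0, -0.5, 0, -0.5, 120, 0, 0, 0, -0.5, 0, -0.5, 110, 0, 0, 0, -0.5, 0, -0.5, 100, 0, 0, 0, -0.5, 0, -0.5, 85, 0, 0, 0, -0.5, 0, -0.5, 65, 0, 0, 0, -0.5, 0, -0.5, 40, 0, 0, 0, -0.5, 0, -0.5, 0, 0, 0, 0, -0.5, 0, -0.5, 0, 0, 0, 0, -0.5, 0, -0.5, 0, 0, 0, 0, -0.5, 0, -0.5, 0],
)

```text
clock: 27.48
ee_pos: [0.5471, -0.0146, 0.1314]
eef_rot: [-0.224, 0.75, 0.541, 0.309]
wrist_force: [0.2, -0.3, 0.5]
width: 0.0858
grip_force: 0.0
```

Request:
play_rows(
  deltas=[0, 0, 0, 0, 0, -4, 0, 0, 0, 0, 0, 0, -12, 0, 0, 0, 0, 0, 0, -25, 0, 0, 0, 0, 0, 0, -45, 0, 0, 0, 0, 0, 0, -70, 0, 0, 0, 0, 0, 0, -95, 0, 0, 0, 0, 0, 0, -120, 0, 0, 0, 0, 0, 0, -140, 0, 0, 0, 0, 0, 0, -150, 0, 0, 0, 0, 0, 0, -150, 0, 0, 0, 0, 0, 0, -150, 0],
)

```text
clock: 28.4
ee_pos: [0.5142, -0.1157, 0.238]
eef_rot: [-0.223, 0.75, 0.541, 0.309]
wrist_force: [0.0, -0.1, -0.0]
width: 0.0856
grip_force: 0.0
```

Run:
```python
from dk import *
dx,dy,tz=dock(D,dyaw);H=np.append(D,.09);A=np.stack([dx,[0,0,1],-dy],1)
im=eyes.camera("wrist");cv2.imwrite("pics/w8.png",im)
V=[]
for n in ["wrist","top"]:
    if n!="wrist": eyes.camera(n)
    c=eyes.calibration(n);o=outline_of(n,"pack_centre")
    if o: m=o[0]["mask"].astype(np.float32);print(n,round(o[0]["score"],2),m.sum(),np.argwhere(m).mean(0)[::-1]);V.append((n,c,m))
for n,c,m in V:
    def cost(q):
        Rt=A@Ro.from_euler("xz",[q[2]/10,q[3]/10]).as_matrix();s=np.zeros((1600,2560),np.uint8)
        for b in(box(-23,23,-60,70,-20,20),box(-19,19,-70,-60,-16,16)):
            X=(b+[0,.07,0])@Rt.T+H-[0,0,.07]+dx*q[0]/100+dy*q[1]/100
            cv2.fillConvexPoly(s,cv2.convexHull((proj(c,X)*4+1.5).round().astype(np.int32)),1)
        return np.abs(cv2.resize(s.astype(np.float32),(640,400),interpolation=cv2.INTER_AREA)-m).sum()/m.sum()
    r=minimize(cost,[0]*4,method="Nelder-Mead",options=dict(initial_simplex=np.vstack([np.zeros(4),np.eye(4)*.4])))
    print(n,"dx,dy mm",(r.x[:2]*10).round(1),"tilts deg",np.degrees(r.x[2:]/10).round(1),"cost",round(r.fun,3),"at home",round(cost([0]*4),3))
print(manip.get_state()["wrist_force"])
```

```text
wrist 0.97 4401.0 [314.64826176 200.21040673]
top 0.94 448.0 [312.45758929 240.49776786]
wrist dx,dy mm [0.9 1.4] tilts deg [1.7 0.2] cost 0.043 at home 0.074
top dx,dy mm [2.  0.1] tilts deg [0.7 2. ] cost 0.102 at home 0.153
[-0.05018401  0.31718703 -0.91306569]
```

View pics/w8.png

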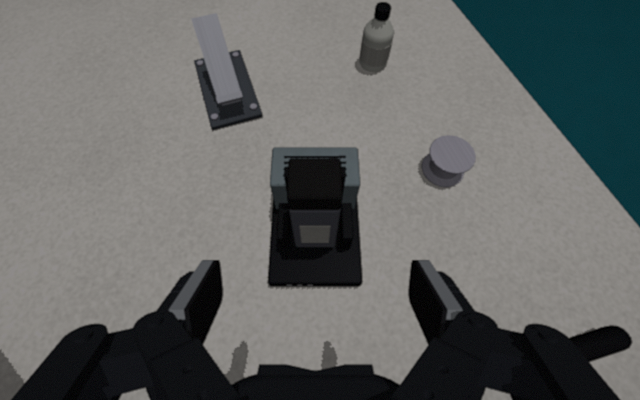

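The wrist view shows the pack standing upright between the cheeks against the rear wall (cap at 315,180). The fingers are clear, and the bottle, spool and screwdriver are where they were. I'll hand it in.

```bash
python3 -c "
from workcell import job
print(job.hand_in())"
```

```text
the job is handed in; nothing more can be done
None
```

The pack was parked nose-down on the angled block, taken again by its cap, and now stands upright in the charging dock against the rear wall, released; the job was handed in at about 28.5 s (the hand-in reported no verdict).

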